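# Turn the colour-reference bar swatches up and set it against the stops

## Robot

A 6-joint arm with a two-finger parallel gripper is mounted at the origin on a cart in front of the work surface, level with it; the furniture and walls round the work are solid. World frame = base frame: x ahead of the robot, y to its left, z up, the work surface at z = 0. Lengths are in mm, angles in rad, forces in N, time in s.
With the tool pointing down it reaches from about 150 to 775 mm from the base axis. Payload 6.1 kg.
Tool frame: the origin (TCP) lies between the finger pads; the fingertips stand 17 mm ahead of it and the grasp point (between the pads) lies 2 mm behind it; z points along the fingers, y is the line along which they close (so a half turn about z gives the same grasp; the last joint's range is limited). The gripper opens to 85 mm and grips with 20 to 120 N. Pads are 22 mm wide; open, the fingers measure 114 mm over their backs; the gripper's body (76 mm by 85 mm) begins 54 mm behind the grasp point. The pads swing forward as they close: fully open they stand 13 mm farther back than shut.
Start: joints at [1.307, 0.126, -0.04, 1.405, 0, 1.571], TCP at [136.888, 506.823, 248.295] pointing down, gripper open.
Joint ranges: [-2.72, 2.72], [-0.95, 1.95], [-1.27, 1.35], [-1.78, 2.02], [-1.46, 1.47], [-3.14, 3.14]. Speed limits (rad/s): [2.39, 2.39, 3.01, 3.14, 3.14, 3.14].

## Interface

Orientations are given as a rotation vector (axis times angle).
In Python, from workcell import manip gives the robot as it stands. The module is installed in compiled form; this text tells all that it offers.
- The arm moves only by the shell command python3 -m crank 'ROWS' [OPENING] [FORCE]. ROWS is JSON, a list of rows, each a list of 4 numbers: the shift along the tool's x, y, z each as a share of 20 cm, from -1 to 1, then the turn about the tool's z as a share of 1.5 rad, from -1 to 1. In form: [[x, y, z, spin], ...]. A call has 1 to 8 rows; each row is the pose to reach, as a shift and turn from the pose commanded when the call began, along the tool's axes at that moment; what a row does not reach only later rows make up. A row lasts 1/12 s, in which the tool goes at most 41.7 mm and 7.16 degrees, less where a joint would pass 70% of its speed; a pose out of reach is approached as far as the arm can. A call with a number of a shift or a turn outside -1 to 1 is refused whole. A call with a gripper value outside its range is refused whole. OPENING is the closure, from 0 (fully open) to 1 (shut), set as the call begins (- or left out, the last holds). The fingers move at their own pace and stop on an object; FORCE is the grip in N (left out, the last holds). Time passes only in rows, so rows that repeat a pose let the fingers close. It gives the time, the measured TCP pose, the force, the opening and the grip force at its end, in the units of the state.
- manip.sense(): the state, without advancing time (a new reading comes with each control period).
- manip.get_image(name): name is "side" or "top" or "wrist"; returns the picture (384x512x3 uint8, blue, green, red); there is no depth.
- manip.camera_params(name): a dict with "intrinsics" (3x3 intrinsics, pixels), "k1" (the pictures are not rectified: a ray, as slopes to the right and down, at radius r is drawn at 1 + k1 r^2 times it, then the intrinsics apply), "camera_from_world" (4x4, takes a point from world to camera coordinates). Camera axes: x right, y down, z forward; pixel columns grow to the right and rows downward; lengths in mm; the calibration is good to about 2 mm. A picture is of the moment at which its call begins: read the wrist's pose just before it. camera_params takes no time and is no camera call; for the wrist camera it gives the pose at the moment of the call.
- manip.job_done(): hands the job in; it is judged then, once.
The state is a dict: "t": time; "q": joint angles; "joint_vel": joint speeds; "joint_torque": joint torques, N m; "ee_pos": TCP position; "tool_rot": TCP orientation; "ft_force": force on the tool from outside, world axes, zero at the start; "ft_torque": the same for the moment, N m; "finger_gap": finger opening in mm; "grip_force": force on a finger pad.
Only numpy, scipy, OpenCV 4.12 (cv2) and the standard library are available. Lean on these libraries where they do the work, as an engineer would, in place of code of your own. Each camera call takes 0.05 s, during which the arm holds its last target. There are 200 camera calls.

## Task

On the photo board, roll the black hexagonal colour-reference bar over, one flat at a time and letting it come to rest on every flat, until the face with the row of colour swatches is on top. Then slide the bar gently up against the two metal stops at the board's far edge, so that it lies flush against both and about midway between them, and let go. Never lift the bar off the board, and leave the samples and the other things standing where they are.

Things in the scene. Friction and masses are not known exactly. Their poses are not given: they have to be found in the camera images.
- bar: loose black hexagonal bar, 160 mm long, 44 mm across flats, 50.8 mm across corners, flats 25.4 mm wide, 0.25 to 0.55 kg. Origin: its centre, 22 mm above the board when it lies on a flat; y runs along the bar; z points out of the marked face, which at the start is the lower slanting face on one side, two flats from the top. Pushed sideways high up, it tips over its far bottom edge.
- bar_mark (a point): centre of the bar's marked face, 22 mm from the bar's centre: six colour swatches in a row (red, orange, yellow, green, blue, grey) in a white border; the other five faces are plain black. On both ends of the bar a short white dash points to this face. Tipped past 30 degrees the bar drops by itself onto the next flat, 25.4 mm further on.
- board: flat grey photo board fixed to the bench, 280 mm (its x) by 420 mm (its y), 6 mm thick, thin white frame lines. Origin at the centre of its underside on the bench; its x points away from the robot towards the edge with the stops, z up.
- stop_left: left metal stop fixed on the board, 24 mm wide (y), 16 mm deep (x), 34 mm tall. Origin at the foot of the middle of its face towards the robot, 105 mm in board x and 55 mm in board y from the board's origin, on its upper surface; axes as the board's. A bar flush against the stops touches them with its mid-height corner: bar centre 25.4 mm before this face.
- stop_right: right metal stop, the same, at 105 mm in board x and -55 mm in board y. Between the two stops there is a gap 86 mm wide in which a finger has room.
- flask: small round stoppered glass flask, 55 mm wide, 71 mm tall, a sample standing loose at one side of the board; origin at the centre of its underside
- vial: white-capped clear sample vial, 20 mm wide, 77 mm tall, standing loose at the other side of the board; origin at the centre of its underside
- sand_timer: blue-ended sand timer, 34 mm wide, 95 mm tall, on the bench left of the board; origin at its underside
- glass_dish: round glass dish, 74 mm wide, 12 mm tall, on the bench right of the board; origin at its underside
Not all that is in view belongs to the job. What is shaped like the bar but pink is not meant.

How it is judged (in metres and radians):
On the way, in this order (a step that is already met when the one before it is completed fails the run):
1. the bar has come to rest with the marked face one flat away from the top (angle between bar's own z axis and vertical between 0.95 and 1.15 rad and angular speed of bar below 0.3 rad/s), for 0.3 s.
2. the bar has come to rest with the marked face on top (angle between bar's own z axis and vertical below 0.1 rad and angular speed of bar below 0.3 rad/s), for 0.3 s.
At the end, for the whole second after the job is handed in: The bar lies at rest flat on the board with its swatch face on top (within 0.08 rad of level), flush against both stops (gap under 2 mm, parallel to the board's y within 0.03 rad) and its middle within 30 mm of midway between the stops (angle between bar's own z axis and vertical below 0.08 rad and x of bar in the frame of stop_left between -0.0274 and -0.022 m and angle between the y axis of bar and the y axis of board, either way round below 0.03 rad and y of bar in the frame of board between -0.03 and 0.03 m and z of bar in the frame of board below 0.031 m and linear speed of bar below 0.02 m/s); the robot touches nothing.
It fails at once if the bar is lifted off the board (its centre more than 44 mm above the board's surface; rolling takes it to 25.4 mm) (height (world z) of bar above 0.05 m).
It fails at once if the bar is pressed against a stop with more than 30 N (contact force between bar and stop_left above 30 N or contact force between bar and stop_right above 30 N).
It fails at once if the flask, vial, sand timer or glass dish is moved by more than 30 mm (distance of any of flask, vial, sand_timer, glass_dish from where it was at the start of the episode above 0.03 m).
It also fails if it takes over 67 s, if anything falls off the work surface, if the arm or the gripper's body presses on something with over 40 N, if the wrist force passes 120 N, or if a joint passes its speed limit or range.

## Working session

There is one attempt and no reset: what is moved stays moved. The work goes in short steps, Python scripts to look and compute and a shell command to move; the robot and the scene stay as the last step left them, time stands still between calls to the robot, and variables do not carry over. Pictures are saved under pics/ and viewed, at most 10 in all, crops included, and the job is handed in when it is done.

```bash
mkdir -p pics
cat > h.py <<'E'
import numpy as np, cv2
from workcell import manip
from scipy.spatial.transform import Rotation as R
def ray(name,u,v,z,P=None):
    P=P or manip.camera_params(name); K=np.array(P["intrinsics"]);T=np.array(P["camera_from_world"])
    k=P["k1"]; d=cv2.undistortPoints(np.array([[[u,v]]],float),K,np.array([k,0,0,0,0.]))[0,0]
    Rm=T[:3,:3];c=-Rm.T@T[:3,3];r=Rm.T@np.array([d[0],d[1],1]);s=(z-c[2])/r[2];return c+s*r
def proj(name,p):
    P=manip.camera_params(name);K=np.array(P["intrinsics"]);T=np.array(P["camera_from_world"])
    return cv2.projectPoints(np.array(p,float).reshape(-1,1,3),cv2.Rodrigues(T[:3,:3])[0],T[:3,3],K,np.array([P["k1"],0,0,0,0.]))[0][:,0]
E
python3 - <<'E'
from h import *
s=manip.sense();print(s)
a=manip.get_image("top");b=manip.get_image("side")
cv2.imwrite("pics/top.png",a);cv2.imwrite("pics/side.png",b)
E
```

```text
{'t': 0.0, 'q': array([ 1.30705209e+00,  1.26385407e-01, -4.06146812e-02,  1.40540277e+00,
        1.64380501e-06,  1.57078621e+00]), 'joint_vel': array([-5.75893150e-04, -3.47368535e-04, -7.76939390e-04, -1.89838326e-03,
       -9.40556247e-05, -1.18232482e-04]), 'joint_torque': array([-6.53688912e-04, -4.35919046e+01,  3.52920413e+01,  1.71976222e-02,
        6.67211975e-05, -7.12220938e-06]), 'ee_pos': array([136.76530598, 506.47470425, 247.52256063]), 'tool_rot': array([-4.13044891e-01, -3.11410574e+00,  2.50111331e-03]), 'ft_force': array([-0.45872489, -0.30386242, -0.33916373]), 'ft_torque': array([ 0.03008845, -0.00370767, -0.07359283]), 'grip_force': 0.0, 'finger_gap': 85.05645899900058}
```

View pics/top.png

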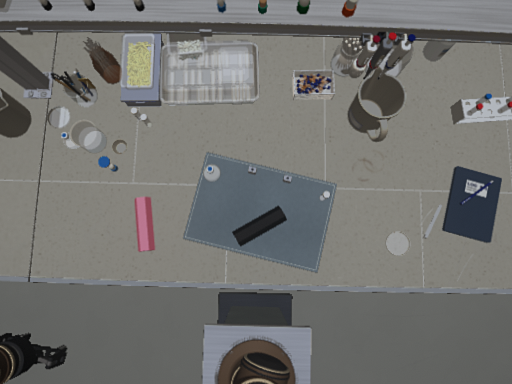

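View pics/side.png

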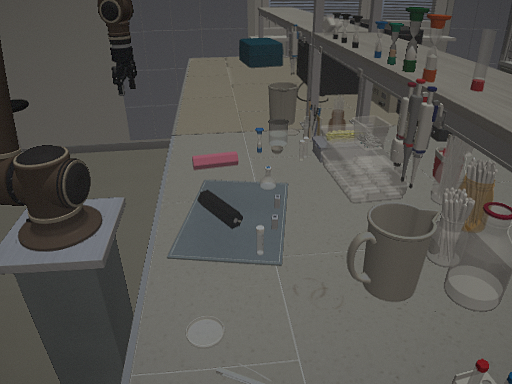

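The black bar is at top (260,226) and side (220,209), and the pink look-alike is at top (145,223). The stops are at top (252,170) and (288,179), the flask at (211,172) and the vial at (325,196). I choose the black bar and check it with a close crop.

Run:
```python
from h import *
a=cv2.imread("pics/top.png");b=cv2.imread("pics/side.png")
A=cv2.resize(a[145:275,180:340],None,fx=2.5,fy=2.5,interpolation=cv2.INTER_CUBIC)
B=cv2.resize(b[170:270,170:300],None,fx=3,fy=3,interpolation=cv2.INTER_CUBIC)
B=cv2.convertScaleAbs(B,alpha=1.6,beta=10)
H=max(A.shape[0],B.shape[0]);c=np.zeros((H,A.shape[1]+B.shape[1],3),np.uint8);c[:A.shape[0],:A.shape[1]]=A;c[:B.shape[0],A.shape[1]:]=B
cv2.imwrite("pics/crop.png",c)
C=[(207,153),(336,184),(317,271),(184,239)]
c=np.array([ray("top",*p,6) for p in C]);print(c.round(),c.mean(0).round(1))
e=(c[1]-c[0])+(c[2]-c[3]);print("board yaw",np.arctan2(-e[1],-e[0])-np.pi/2, np.arctan2(e[0],-e[1]))
m=((a.max(2)<50)*255).astype(np.uint8);m[:200]=0;m[250:]=0;m[:,:225]=0;m[:,295:]=0
k=cv2.findContours(m,0,2)[0];k=max(k,key=cv2.contourArea);r=cv2.minAreaRect(k);print(r)
bx=cv2.boxPoints(r);w=np.array([ray("top",*p,35) for p in bx]);print(w.round(),w.mean(0).round())
for n,p,z in [("flask",(211,172),40),("vial",(325,196),60),("sl",(252,170),40),("sr",(288,179),40),("dish",(397,243),6),("timer",(104,162),90)]:print(n,ray("top",*p,z).round())
P=manip.camera_params("top");T=np.array(P["camera_from_world"]);print(-T[:3,:3].T@T[:3,3])
```

```text
[[ 668.  170.    6.]
 [ 580. -235.    6.]
 [ 314. -176.    6.]
 [ 399.  228.    6.]] [490.3  -3.3   6. ]
board yaw -0.21089659873339794 -0.21089659873339794
((259.30413818359375, 225.48516845703125), (16.614408493041992, 53.32952880859375), 60.64224624633789)
[[424.  82.  35.]
 [506. -55.  35.]
 [463. -80.  35.]
 [382.  56.  35.]] [444.   1.  35.]
flask [601. 151.  40.]
vial [ 534. -190.   60.]
sl [610.  27.  40.]
sr [586. -82.  40.]
dish [ 403. -420.    6.]
timer [613. 460.  90.]
[ 363.63718792   22.65326873 1204.92216009]
```

View pics/crop.png

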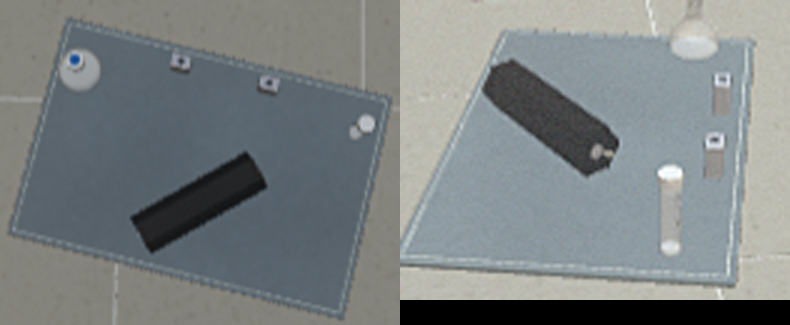

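Run:
```python
from h import *
b=cv2.imread("pics/side.png")
c=np.array([444,1,28.]);ax=np.array([.51,-.86,0]);n=np.array([.86,.51,0]);z=np.array([0,0,1])
e=c+80*ax
hx=[e+25.4*(np.cos(t)*n+np.sin(t)*z) for t in np.arange(6)*np.pi/3]
lo=[e+22*(np.cos(t)*n+np.sin(t)*z) for t in (-np.pi/6,-5*np.pi/6)]
print("end centre",proj("side",e).round(1),"hex(n first, ccw up)",proj("side",hx).round(1).tolist(),"far-low / near-low",proj("side",lo).round(1).tolist())
m=b[205:232,222:248].max(2);ys,xs=np.where(m>95);print([(x+222,y+205,int(m[y,x])) for x,y in zip(xs,ys) if x+222<243 and y+205<226 and y+205>213])
s=manip.sense();M=R.from_rotvec(s["tool_rot"]).as_matrix();print(M.round(3))
```

```text
end centre [[234.2 220.2]] hex(n first, ccw up) [[241.9, 217.1], [237.8, 211.7], [229.9, 214.8], [226.2, 223.5], [230.5, 228.7], [238.3, 225.5]] far-low / near-low [[240.1, 221.3], [228.4, 226.1]]
[(np.int64(242), np.int64(214), 98), (np.int64(239), np.int64(221), 96), (np.int64(242), np.int64(221), 102), (np.int64(241), np.int64(222), 100), (np.int64(242), np.int64(222), 98), (np.int64(222), np.int64(223), 98), (np.int64(223), np.int64(223), 102), (np.int64(241), np.int64(223), 102), (np.int64(242), np.int64(223), 98), (np.int64(224), np.int64(224), 101), (np.int64(241), np.int64(224), 100), (np.int64(242), np.int64(224), 97), (np.int64(225), np.int64(225), 97), (np.int64(240), np.int64(225), 102), (np.int64(241), np.int64(225), 97), (np.int64(242), np.int64(225), 100)]
[[-0.965  0.261 -0.   ]
 [ 0.261  0.965 -0.001]
 [ 0.    -0.001 -1.   ]]
```

The end dash runs from about side (236,221) to (240,222), towards the far lower face. So the swatches are on the far side and the bar has to roll towards the robot. First I'll fly above the bar.

```bash
python3 -m crank '[[-1,-1,0,0],[-1,-1,0,0],[-1,-1,0,0],[-1,-1,0,0],[-1,-1,0,0],[-1,-1,0,0],[-1,-1,0,0],[-1,-1,0,0]]' 0 20
python3 -m crank '[[-1,-1,0,0.514],[-1,-1,0,0.514],[-1,-1,0,0.514],[-1,-1,0,0.514],[-1,-1,0,0.514],[-1,-1,0,0.514],[-1,-1,0,0.514],[-1,-1,0,0.514]]'
```

```text
t: 0.77
ee_pos: [279.4, 257.3, 248.3]
tool_rot: [0.423, 3.112, -0.002]
ft_force: [0.3, -0.4, 0.8]
finger_gap: 85.4
grip_force: 0.0
t: 1.43
ee_pos: [420.9, 12.5, 247.6]
tool_rot: [1.563, 2.724, -0.002]
ft_force: [0.2, 0.4, -0.3]
finger_gap: 85.5
grip_force: 0.0
```

Run:
```python
from h import *
manip.get_image("wrist")
a=manip.get_image("wrist");cv2.imwrite("pics/w1.png",a)
s=manip.sense();print(s["ee_pos"],R.from_rotvec(s["tool_rot"]).as_matrix().round(3))
P=manip.camera_params("wrist");T=np.array(P["camera_from_world"]);print((-T[:3,:3].T@T[:3,3]).round(),T[:3,:3].round(2).tolist())
m=((a.max(2)<55)*255).astype(np.uint8)
for k in cv2.findContours(m,0,2)[0]:
    if cv2.contourArea(k)>2500:
        r=cv2.minAreaRect(k);w=np.array([ray("wrist",*p,35) for p in cv2.boxPoints(r)]);print(np.round(r[0]),np.round(r[1]),w.round(),w.mean(0).round())
```

```text
[418.91096488  15.62991713 247.71018924] [[-0.508  0.861 -0.002]
 [ 0.861  0.508  0.   ]
 [ 0.001 -0.001 -1.   ]]
[377.  86. 373.] [[0.86, 0.51, -0.0], [0.48, -0.82, 0.32], [0.16, -0.27, -0.95]]
[256. 318.] [130. 511.] [[ 156. -271.   35.]
 [ 785.  102.   35.]
 [1007.  -82.   35.]
 [ 207. -558.   35.]] [ 539. -202.   35.]
[272. 190.] [129.  41.] [[381.  61.  35.]
 [422.  85.  35.]
 [513. -57.  35.]
 [466. -85.  35.]] [446.   1.  35.]
```

View pics/w1.png

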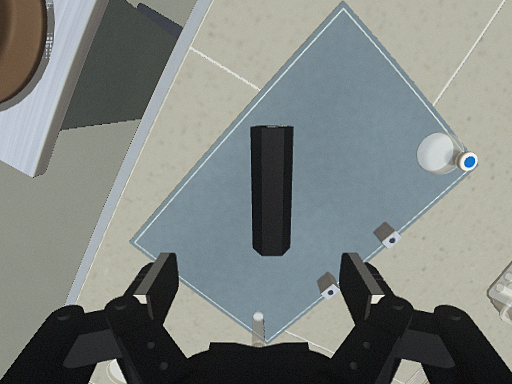

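```bash
python3 -m crank '[[-0.13,0.08,0.2,0],[-0.13,0.08,0.4,0],[-0.13,0.08,0.55,0],[-0.13,0.08,0.7,0],[-0.13,0.08,0.8,0],[-0.13,0.08,0.85,0],[-0.13,0.08,0.85,0],[-0.13,0.08,0.85,0]]'
python3 -m crank '[[0,0,0.08,0],[0,0,0.16,0],[0,0,0.22,0],[0,0,0.25,0],[0,0,0.25,0]]'
```

```text
t: 2.2
ee_pos: [445.7, 3.1, 78.9]
tool_rot: [-1.551, -2.732, -0.0]
ft_force: [-0.3, -0.4, 0.3]
finger_gap: 85.4
grip_force: 0.0
t: 2.62
ee_pos: [446.0, 2.5, 28.7]
tool_rot: [1.553, 2.73, 0.0]
ft_force: [0.8, 0.4, 0.4]
finger_gap: 85.4
grip_force: 0.0
```

```bash
python3 -m crank '[[0,0,0,0],[0,0,0,0],[0,0,0,0],[0,0,0,0],[0,0,0,0],[0,0,0,0],[0,0,0,0],[0,0,0,0]]' 1 20
```

```text
t: 3.28
ee_pos: [446.5, 2.1, 29.5]
tool_rot: [1.553, 2.729, 0.001]
ft_force: [-1.4, -1.0, 5.7]
finger_gap: 49.3
grip_force: 19.9
```

```bash
python3 -m crank '[[-0.025,0.03,0,0.06],[-0.05,0.06,0,0.12],[-0.075,0.09,0,0.18],[-0.1,0.12,0,0.24],[-0.125,0.15,0,0.3],[-0.15,0.185,0,0.37],[-0.175,0.22,0,0.44],[-0.2,0.25,0,0.497]]'
python3 -m crank '[[0,0,0,0],[0,0,0,0],[0,0,0,0]]'
```

```text
t: 3.95
ee_pos: [509.5, -6.4, 29.5]
tool_rot: [-2.446, -1.971, -0.001]
ft_force: [-4.9, 2.4, 9.3]
finger_gap: 49.5
grip_force: 20.3
t: 4.2
ee_pos: [510.9, -6.7, 29.5]
tool_rot: [2.439, 1.977, 0.005]
ft_force: [2.4, 0.4, 5.1]
finger_gap: 49.6
grip_force: 21.1
```

```bash
python3 -m crank '[[0,0,0,0],[0,0,0,0],[0,0,0,0],[0,0,0,0],[0,0,-0.15,0],[0,0,-0.3,0],[0,0,-0.4,0],[0,0,-0.4,0]]' 0
python3 - <<'E'
from h import *
s=manip.sense();print(s["q"].round(2),s["ee_pos"].round(1));b=manip.get_image("side");cv2.imwrite("pics/s2.png",cv2.resize(b[160:280,160:310],None,fx=4,fy=4))
E
```

```text
t: 4.87
ee_pos: [511.4, -6.7, 112.6]
tool_rot: [2.438, 1.975, 0.008]
ft_force: [0.5, 0.1, -0.3]
finger_gap: 85.5
grip_force: 0.0
[-0.01  0.13 -0.33  1.1  -0.    1.77] [511.4  -6.7 112.6]
```

View pics/s2.png

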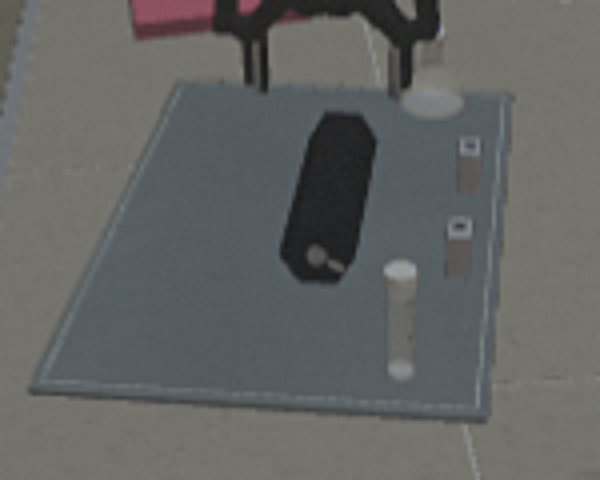

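```bash
python3 -m crank '[[0,0.24,0,-0.08],[0,0.24,0,-0.16],[0,0.24,0,-0.24],[0,0.24,0,-0.32],[0,0.24,0,-0.4],[0,0.24,0,-0.48],[0,0.24,0,-0.5],[0,0.24,0,-0.5]]'
python3 -m crank '[[0,0,0,-0.08],[0,0,0,-0.16],[0,0,0,-0.24],[0,0,0,-0.32],[0,0,0,-0.4],[0,0,0,-0.48],[0,0,0,-0.547],[0,0,0,-0.547]]'
python3 - <<'E'
from h import *
s=manip.sense();M=R.from_rotvec(s["tool_rot"]).as_matrix();print(s["ee_pos"],M.round(3),s["q"][5])
E
```

```text
t: 5.58
ee_pos: [555.2, -16.6, 106.6]
tool_rot: [-1.545, -2.732, 0.002]
ft_force: [-0.2, -0.2, -0.3]
finger_gap: 85.4
grip_force: 0.0
t: 6.25
ee_pos: [555.5, -16.6, 107.2]
tool_rot: [-0.327, -3.123, 0.0]
ft_force: [-0.2, 0.4, -0.0]
finger_gap: 85.5
grip_force: 0.0
[555.50056687 -16.63488589 107.19484409] [[-0.978  0.207 -0.002]
 [ 0.207  0.978  0.   ]
 [ 0.002 -0.    -1.   ]] 0.1785186355392074
```

```bash
python3 -m crank '[[0,0,0.1,0],[0,0,0.2,0],[0,0,0.27,0],[0,0,0.29,0],[0,0,0.29,0]]'
python3 -m crank '[[0.02,0,0,0],[0.04,0,0,0],[0.06,0,0,0],[0.08,0,0,0],[0.095,0,0,0],[0.11,0,0,0],[0.125,0,0,0],[0.14,0,0,0]]'
python3 - <<'E'
from h import *
b=manip.get_image("side");cv2.imwrite("pics/s3.png",cv2.resize(b[160:280,160:310],None,fx=4,fy=4))
E
```

```text
t: 6.67
ee_pos: [554.8, -16.6, 48.6]
tool_rot: [-0.332, -3.12, 0.0]
ft_force: [-0.7, 0.1, 0.3]
finger_gap: 85.1
grip_force: 0.0
t: 7.33
ee_pos: [530.8, -11.2, 52.0]
tool_rot: [0.328, 3.119, -0.001]
ft_force: [6.1, -1.4, 9.0]
finger_gap: 85.6
grip_force: 4.6
```

View pics/s3.png

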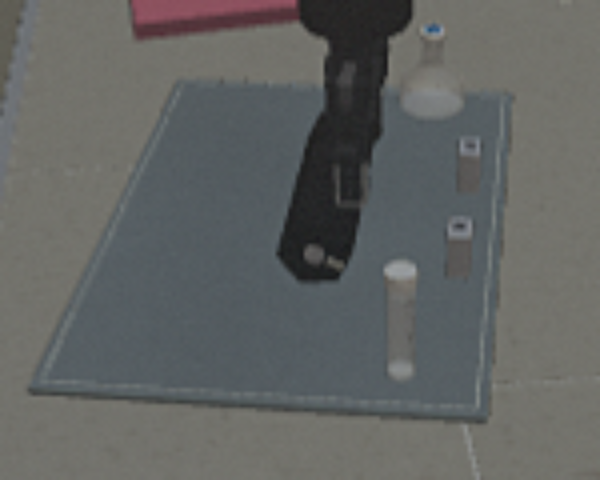

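The bar is still on its flat, with the dash at (315,255)→(345,268). The tips rode up the slanted face and pressed down. I'll back off, go in lower, then push and rise along the tipping arc.

```bash
python3 -m crank '[[-0.04,0,-0.01,0],[-0.09,0,-0.01,0],[-0.13,0,0,0],[-0.13,0,0.03,0],[-0.13,0,0.045,0],[-0.13,0,0.045,0]]'
python3 -m crank '[[0.02,0,0,0],[0.04,0,0,0],[0.055,0,0,0],[0.065,0,0,0],[0.075,0,0,0],[0.075,0,0,0]]'
```

```text
t: 7.88
ee_pos: [553.0, -16.2, 39.4]
tool_rot: [-0.329, -3.121, 0.0]
ft_force: [0.4, 0.8, -0.0]
finger_gap: 85.3
grip_force: 0.0
t: 8.38
ee_pos: [539.4, -13.1, 41.7]
tool_rot: [0.329, 3.124, -0.0]
ft_force: [-0.2, -0.0, 0.4]
finger_gap: 85.4
grip_force: 0.0
```

```bash
python3 -m crank '[[0.01,0,0,0],[0.02,0,0,0],[0.03,0,0,0],[0.03,0,0,0]]'
```

```text
t: 8.72
ee_pos: [534.3, -11.9, 42.0]
tool_rot: [0.329, 3.122, 0.0]
ft_force: [3.9, -0.8, 2.2]
finger_gap: 85.3
grip_force: 2.1
```

```bash
python3 -m crank '[[0.02,0,-0.015,0],[0.04,0,-0.03,0],[0.06,0,-0.045,0],[0.08,0,-0.055,0]]'
```

```text
t: 9.05
ee_pos: [516.7, -8.3, 52.3]
tool_rot: [-0.329, -3.123, -0.0]
ft_force: [0.8, -0.0, 0.1]
finger_gap: 85.7
grip_force: 0.5
```

Run:
```python
from h import *
b=manip.get_image("side");cv2.imwrite("pics/s4.png",cv2.resize(b[160:280,160:310],None,fx=4,fy=4))
```

```text
(no output)
```

View pics/s4.png

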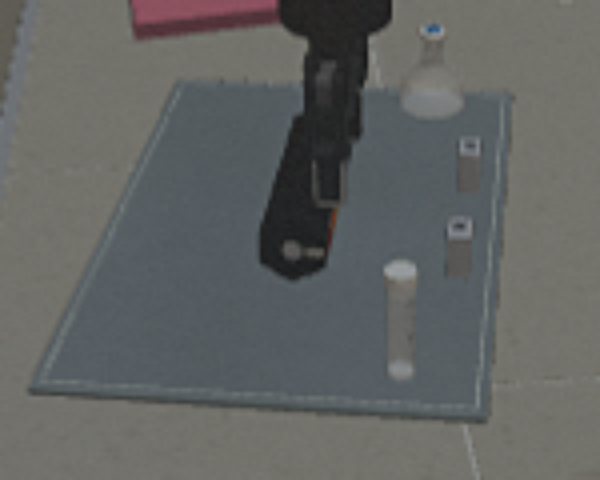

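The bar is balanced at about 25 to 30 degrees: the dash at (290,250)→(322,252) is nearly level, and swatch red shows at (333,220). It needs a small nudge further, then a rest.

```bash
python3 -m crank '[[0.015,0,-0.005,0],[0.03,0,-0.005,0],[0.045,0,-0.005,0],[0.045,0,-0.005,0],[0.045,0,-0.005,0]]'
python3 -m crank '[[-0.04,0,-0.05,0],[-0.08,0,-0.05,0],[-0.1,0,0,0],[-0.1,0,0,0],[-0.1,0,0,0]]'
python3 - <<'E'
from h import *
b=manip.get_image("side");a=manip.get_image("wrist")
B=cv2.resize(b[160:280,160:310],None,fx=3,fy=3);c=np.zeros((384,450+346,3),np.uint8);c[:360,:450]=B;c[:,450:]=a[:,83:429]
cv2.imwrite("pics/s5.png",c)
E
```

```text
t: 9.52
ee_pos: [508.8, -6.6, 53.1]
tool_rot: [-0.329, -3.124, 0.0]
ft_force: [0.3, -0.3, 0.5]
finger_gap: 85.3
grip_force: 0.0
t: 9.93
ee_pos: [528.0, -10.9, 51.7]
tool_rot: [-0.329, -3.122, 0.0]
ft_force: [-0.4, 0.7, -0.2]
finger_gap: 85.2
grip_force: 0.0
```

View pics/s5.png

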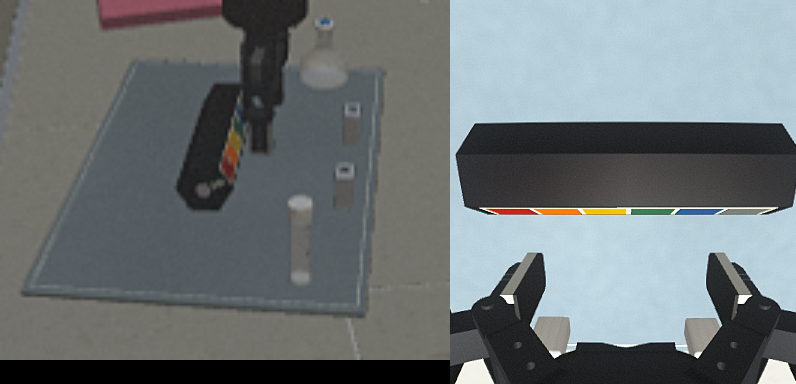

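The bar rests on its flat, with the swatches on the upper far slope (wrist crop row 211). I'll measure the top face and start roll two.

Run:
```python
from h import *
a=ray("wrist",259,154,50);b=ray("wrist",259,207,50);m=(a+b)/2;s=manip.sense()
M=R.from_rotvec(s["tool_rot"]).as_matrix();print(a,b,m,"in tool",M.T@(m-s["ee_pos"]),s["ee_pos"])
l=ray("wrist",95,207,50);r=ray("wrist",420,207,50);print("tilt in tool",M.T@(r-l))
```

```text
[468.89181435   2.08352076  50.        ] [493.67753806  -3.17977805  50.        ] [481.28467621  -0.54812865  50.        ] in tool [47.90546511  0.29746862  2.55860605] [528.08149787 -10.81860783  52.47856406]
tilt in tool [ 4.45248789e-02  1.58549369e+02 -4.79021597e-02]
```

```bash
python3 -m crank '[[0.02,0,0.025,0],[0.04,0,0.05,0],[0.06,0,0.05,0],[0.08,0,0.05,0],[0.09,0,0.05,0],[0.1,0,0.05,0],[0.1,0,0.05,0]]'
```

```text
t: 10.62
ee_pos: [509.1, -6.6, 43.7]
tool_rot: [0.329, 3.124, 0.0]
ft_force: [0.3, -0.2, 0.3]
finger_gap: 85.4
grip_force: 0.0
```

```bash
python3 -m crank '[[0.015,0,-0.012,0],[0.03,0,-0.024,0],[0.045,0,-0.036,0],[0.06,0,-0.046,0],[0.075,0,-0.055,0],[0.085,0,-0.055,0]]'
```

```text
t: 11.12
ee_pos: [492.9, -3.1, 55.2]
tool_rot: [0.329, 3.123, -0.0]
ft_force: [1.7, -1.1, 4.9]
finger_gap: 85.4
grip_force: 2.6
```

```bash
python3 -m crank '[[-0.04,0,-0.01,0],[-0.08,0,-0.01,0],[-0.12,0,0.02,0],[-0.12,0,0.06,0],[-0.12,0,0.075,0],[-0.12,0,0.075,0]]'
python3 -m crank '[[0.015,0,0,0],[0.03,0,0,0],[0.045,0,0,0],[0.06,0,0,0],[0.06,0,0,0]]'
```

```text
t: 11.62
ee_pos: [514.8, -8.1, 37.3]
tool_rot: [-0.329, -3.121, 0.001]
ft_force: [-1.0, -0.4, -0.6]
finger_gap: 85.2
grip_force: 0.0
t: 12.03
ee_pos: [504.4, -5.5, 40.1]
tool_rot: [0.329, 3.123, 0.0]
ft_force: [2.4, -0.4, 0.7]
finger_gap: 84.8
grip_force: 1.6
```

```bash
python3 -m crank '[[0.01,0,0,0],[0.02,0,0,0],[0.03,0,0,0],[0.03,0,0,0]]'
python3 - <<'E'
from h import *
cv2.imwrite("pics/w6.png",manip.get_image("wrist"))
E
```

```text
t: 12.37
ee_pos: [498.0, -4.2, 39.3]
tool_rot: [-0.329, -3.124, -0.0]
ft_force: [3.0, 0.5, 0.8]
finger_gap: 85.5
grip_force: 1.5
```

View pics/w6.png

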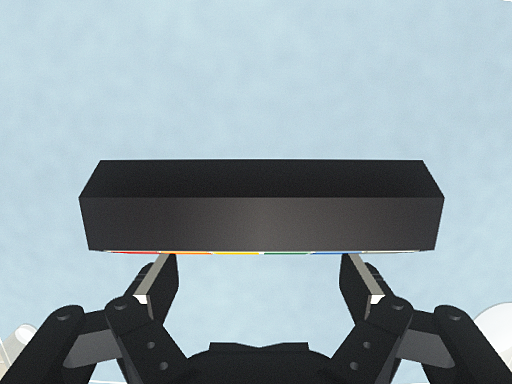

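The fingers now touch the slope evenly on both sides (pads at (170,255) and (345,255)), and the bar is parallel. Next is the arc.

```bash
python3 -m crank '[[0.02,0,-0.015,0],[0.04,0,-0.03,0],[0.06,0,-0.045,0],[0.08,0,-0.055,0]]'
```

```text
t: 12.75
ee_pos: [481.7, -0.8, 50.4]
tool_rot: [-0.329, -3.123, -0.0]
ft_force: [0.7, -0.3, 2.1]
finger_gap: 85.3
grip_force: 0.7
```

```bash
python3 -m crank '[[0.015,0,-0.005,0],[0.03,0,-0.005,0],[0.045,0,-0.005,0],[0.045,0,-0.005,0]]'
python3 - <<'E'
from h import *
a=manip.get_image("wrist");cv2.imwrite("pics/x.png",a)
h=cv2.cvtColor(a,cv2.COLOR_BGR2HSV);m=((h[:,:,1]>150)&(h[:,:,2]>120)).astype(np.uint8);m[:100]=0
ys,xs=np.where(m[:, 60:470]);print(len(ys),ys.min() if len(ys) else 0,ys.max() if len(ys) else 0,xs.min()+60,xs.max()+60)
print(a[150:300:6,230].max(1))
E
```

```text
t: 13.08
ee_pos: [474.7, 0.7, 52.6]
tool_rot: [0.329, 3.121, -0.0]
ft_force: [1.4, -1.4, 6.6]
finger_gap: 85.3
grip_force: 3.9
3458 237 258 115 358
[196 202 197 200 113  38  44  37  39  41  40  41  51  52 153 244 244 245
 246 217 205 210 212 210 212]
```

```bash
cat > fit.py <<'E'
from h import *
from scipy.optimize import least_squares
def meas(show=True):
    s=manip.sense();a=manip.get_image("wrist");M=R.from_rotvec(s["tool_rot"]).as_matrix()
    g=a[:,225:236].max(2).mean(1)   # column through a swatch (yellow)
    top=next(i for i in range(60,380) if g[i]<80); w=[i for i in range(top,330) if g[i]>120]
    blk=w[0]; sat=cv2.cvtColor(a,cv2.COLOR_BGR2HSV)[:,225:236,1].mean(1); sw=[i for i in range(blk,330) if sat[i]>110]
    print("dark from",top,"face from",blk,"swatch rows",sw[0] if sw else None,sw[-1] if sw else None)
    return s,M,top,blk,sw
def hexpts(s,M,x,th):
    # x: tool-x of robot-side bottom pivot edge; th tilt towards robot; marked face starts upper far
    C=np.array([x,6.])+25.4*np.array([np.cos(np.pi*2/3+-0),0])*0
    c=np.array([x,6.])+25.4*np.array([np.cos(2*np.pi/3+0-th*-1*-1),np.sin(2*np.pi/3-th)])
    c=np.array([x-0,6.])+25.4*np.array([-np.cos(np.pi/3+th),np.sin(np.pi/3+th)])
    out=[]
    for k in range(6):
        ang=np.pi/3*k-th     # measured from +tool x up
        q=c+25.4*np.array([np.cos(ang),np.sin(ang)]); p=s["ee_pos"]+M[:,0]*q[0];p[2]=q[1];out.append(p)
    return np.array(out)  # k=0 robot mid corner,1 robot top,2 far top,3 far mid
E
python3 - <<'E'
from fit import *
s,M,top,blk,sw=meas()
P=lambda x,th:proj("wrist",hexpts(s,M,x,th))[:,1]
def r(v):
    p=P(*v);return [p[:2].min()-top,p[2]-blk]
for t0 in (0.05,.4,.7):
    f=least_squares(r,[30,t0]);print("pivot x %.1f tilt %.3f"%tuple(f.x),f.cost,P(*f.x).round())
print(s["ee_pos"])
E
```

```text
dark from 174 face from 234 swatch rows 238 258
pivot x 20.3 tilt 0.599 1.8511821471764426e-21 [174. 182. 234. 264. 245. 205.]
pivot x 20.3 tilt 0.599 1.5226908736938058e-25 [174. 182. 234. 264. 245. 205.]
pivot x 20.3 tilt 0.599 5.538232694983943e-24 [174. 182. 234. 264. 245. 205.]
[474.7970064    0.69438259  52.56152908]
```

The tilt is about 0.6 rad, and the tips are pressing down on the swatch face and holding it there. I'll rise while edging forward so that it drops.

```bash
python3 -m crank '[[0.015,0,-0.015,0],[0.035,0,-0.03,0],[0.05,0,-0.045,0],[0.05,0,-0.06,0],[0.05,0,-0.06,0]]'
python3 - <<'E'
from fit import *
s,M,top,blk,sw=meas();print(s["ee_pos"])
E
```

```text
t: 13.6
ee_pos: [464.0, 3.0, 63.7]
tool_rot: [0.329, 3.124, 0.0]
ft_force: [-0.9, 0.7, -0.3]
finger_gap: 85.4
grip_force: 0.0
dark from 168 face from 205 swatch rows 209 237
[463.95496111   3.00829724  63.72365484]
```

```bash
python3 -m crank '[[0,0,-0.1,0],[0,0,-0.25,0],[0,0,-0.4,0],[0,0,-0.45,0],[0,0,-0.45,0],[0,0,-0.45,0]]'
python3 - <<'E'
from fit import *
s=manip.sense();a=manip.get_image("wrist");cv2.imwrite("pics/w7.png",a)
h=cv2.cvtColor(a,cv2.COLOR_BGR2HSV);m=((h[:,:,1]>120)&(h[:,:,2]>80)).astype(np.uint8)*255;m[320:]=0
m[:,:]=cv2.morphologyEx(m,cv2.MORPH_CLOSE,np.ones((3,9)))
for k in cv2.findContours(m,0,2)[0]:
    if cv2.contourArea(k)>150: print(cv2.boundingRect(k), a[int(cv2.moments(k)["m01"]/cv2.moments(k)["m00"]),int(cv2.moments(k)["m10"]/cv2.moments(k)["m00"])])
print(s["ee_pos"],a[60:300:4,205:255].max(2).mean(1).round())
E
```

```text
t: 14.15
ee_pos: [464.4, 2.9, 153.0]
tool_rot: [0.329, 3.124, 0.0]
ft_force: [0.3, 0.2, -0.2]
finger_gap: 85.3
grip_force: 0.0
(174, 171, 144, 20) [  0 167 209]
[464.40896922   2.90446227 152.99121911] [194. 192. 180. 165. 222. 164. 165. 164. 163. 162. 161. 160. 160. 160.
 159. 158. 156. 157. 157. 157. 156. 158.  32.  34.  34.  34.  32. 194.
 229. 230. 230. 230. 229. 255.  36.  24. 159. 160. 160. 160. 162. 162.
 162. 164. 164. 165. 164. 165. 165. 166. 165. 164. 164. 163. 164. 164.
 163. 164. 164. 162.]
```

View pics/w7.png

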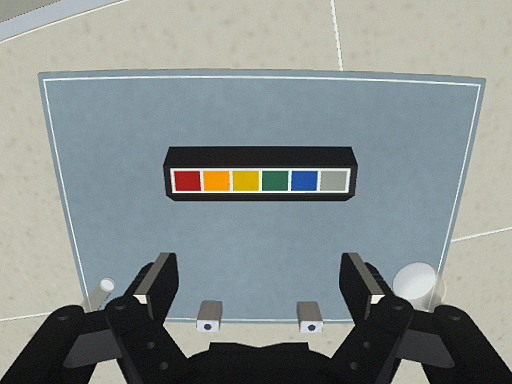

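The swatch face is on top, from (171,169) to (351,193). The stops are at (208,326) and (311,326), with the flask at (412,285) and the vial at (106,287) both in place. I'll compute the grasp and the goal from this view.

Run:
```python
from h import *
s=manip.sense();M=R.from_rotvec(s["tool_rot"]).as_matrix()
a=cv2.imread("pics/w7.png");h=cv2.cvtColor(a,cv2.COLOR_BGR2HSV)
m=((a.max(2)>120)|(h[:,:,1]>150)).astype(np.uint8)[158:204,168:355]
m[0:8]=0; m[38:]=0
k=max(cv2.findContours(m,0,2)[0],key=cv2.contourArea)+np.array([168,158]);r=cv2.minAreaRect(k);print(r)
W=np.array([ray("wrist",*p,50) for p in cv2.boxPoints(r)]);L=(W-s["ee_pos"])@M;print("bar in tool",L.mean(0),L.round(1).tolist())
for q in [(208,326),(311,326)]:
    w=ray("wrist",*q,40);print("stop hole",w,(w-s["ee_pos"])@M)
for q in [(198.5,320),(221,320),(301,320),(322,320)]:
    w=ray("wrist",*q,40);print("front top edge",w,(w-s["ee_pos"])@M)
print("board top corners",[ray("wrist",*q,6).round(1).tolist() for q in [(38,73),(486,80)]],M[:2,:2].round(3).tolist(),s["q"][5])
```

```text
((260.0, 180.0), (24.0, 180.0), 90.0)
bar in tool [ 22.31739333   1.29181741 102.10708214] [[32.5, -72.2, 102.1], [32.6, 74.8, 102.1], [12.1, 76.8, 102.1], [12.0, -74.2, 102.1]]
stop hole [587.42198205 -77.54298906  40.        ] [-137.88377233  -52.8930998   111.90349639]
stop hole [609.88551929  28.10709481  40.        ] [-137.84477621   55.11869786  111.87574154]
front top edge [577.83735532 -85.12870791  40.        ] [-130.08974829  -62.30910852  111.91650446]
front top edge [582.42179861 -62.09845874  40.        ] [-129.77580444  -38.82909777  111.91088581]
front top edge [599.71178266  19.06222758  40.        ] [-129.77854662   44.1528285   111.88951826]
front top edge [604.5652464  40.4528184  40.       ] [-130.06930384   66.08519978  111.88347691]
board top corners [[310.0, -172.4, 6.0], [402.1, 232.4, 6.0]] [[-0.978, 0.208], [0.208, 0.978]] 0.2161160822040287
```

```bash
python3 -m crank '[[0.11,0.006,0,0.08],[0.11,0.006,0,0.16],[0.11,0.006,0,0.24],[0.11,0.006,0,0.32],[0.11,0.006,0,0.4],[0.11,0.006,0,0.48],[0.11,0.006,0,0.5],[0.11,0.006,0,0.5]]'
python3 -m crank '[[0,0,0.05,0.08],[0,0,0.1,0.16],[0,0,0.15,0.24],[0,0,0.2,0.32],[0,0,0.2,0.4],[0,0,0.2,0.48],[0,0,0.2,0.547],[0,0,0.2,0.547]]'
python3 - <<'E'
from h import *
s=manip.sense();M=R.from_rotvec(s["tool_rot"]).as_matrix();print(s["ee_pos"],M[:2,:2].round(3).tolist())
a=manip.get_image("wrist");h=cv2.cvtColor(a,cv2.COLOR_BGR2HSV);m=((h[:,:,1]>150)&(h[:,:,2]>80)).astype(np.uint8)
m=cv2.morphologyEx(m*255,cv2.MORPH_CLOSE,np.ones((15,3)));k=max(cv2.findContours(m,0,2)[0],key=cv2.contourArea);r=cv2.minAreaRect(k);print(r)
c=ray("wrist",*r[0],50);print(c,(c-s["ee_pos"])@M)
E
```

```text
t: 14.87
ee_pos: [441.9, 8.6, 151.3]
tool_rot: [-1.45, -2.784, 0.003]
ft_force: [-0.3, 0.3, -0.5]
finger_gap: 85.1
grip_force: 0.0
t: 15.53
ee_pos: [442.1, 8.6, 111.9]
tool_rot: [-2.442, -1.975, 0.003]
ft_force: [-0.1, 0.6, 0.1]
finger_gap: 85.3
grip_force: 0.0
[442.07629662   8.64752186 111.8772875 ] [[0.209, 0.978], [0.978, -0.209]]
((261.5, 231.5), (147.0, 25.0), 90.0)
[442.17374004   2.31211473  50.        ] [-6.14000876  1.56809696 61.8771925 ]
```

```bash
python3 -m crank '[[0,0.007,0.15,0],[0,0.007,0.25,0],[0,0.007,0.34,0],[0,0.007,0.4,0],[0,0.007,0.41,0],[0,0.007,0.41,0]]'
python3 -m crank '[[0,0,0,0],[0,0,0,0],[0,0,0,0],[0,0,0,0],[0,0,0,0],[0,0,0,0],[0,0,0,0]]' 1 20
```

```text
t: 16.08
ee_pos: [443.3, 8.4, 30.3]
tool_rot: [-2.438, -1.979, 0.003]
ft_force: [-0.4, -0.2, 0.6]
finger_gap: 85.2
grip_force: 0.0
t: 16.67
ee_pos: [444.9, 8.4, 32.3]
tool_rot: [2.44, 1.977, 0.002]
ft_force: [-2.5, 0.9, 6.6]
finger_gap: 49.4
grip_force: 20.4
```

```bash
python3 -m crank '[[0,0.05,0,0],[0,0.12,0,0],[0,0.2,0,0],[0,0.28,0,0],[0,0.36,0,0],[0,0.43,0,0],[0,0.5,0,0],[0,0.54,0,0]]'
python3 -m crank '[[0,0.01,0,0],[0,0.02,0,0],[0,0.03,0,0],[0,0.035,0,0],[0,0.035,0,0]]'
```

```text
t: 17.33
ee_pos: [550.3, -14.0, 32.2]
tool_rot: [-2.441, -1.977, 0.0]
ft_force: [-8.3, 1.8, 12.9]
finger_gap: 49.9
grip_force: 21.0
t: 17.75
ee_pos: [555.9, -15.2, 32.3]
tool_rot: [-2.44, -1.977, 0.001]
ft_force: [-6.5, 1.0, 10.6]
finger_gap: 49.7
grip_force: 20.8
```

```bash
python3 -m crank '[[0,0.01,0,0],[0,0.02,0,0],[0,0.03,0,0],[0,0.04,0,0],[0,0.04,0,0],[0,0.04,0,0]]'
python3 -m crank '[[0,0.005,0,0],[0,0.01,0,0],[0,0.015,0,0],[0,0.015,0,0],[0,0.015,0,0]]'
```

```text
t: 18.25
ee_pos: [563.9, -16.9, 32.3]
tool_rot: [-2.44, -1.977, 0.0]
ft_force: [-5.8, 1.8, 10.1]
finger_gap: 49.5
grip_force: 20.7
t: 18.67
ee_pos: [566.5, -17.5, 32.2]
tool_rot: [-2.44, -1.977, 0.001]
ft_force: [-7.2, 0.8, 9.7]
finger_gap: 49.3
grip_force: 20.8
```

```bash
python3 -m crank '[[0,0.005,0,0],[0,0.01,0,0],[0,0.01,0,0],[0,0.01,0,0]]'
```

```text
t: 19.0
ee_pos: [568.5, -17.9, 32.3]
tool_rot: [-2.44, -1.977, 0.001]
ft_force: [-6.9, 2.6, 9.8]
finger_gap: 49.8
grip_force: 20.8
```

```bash
python3 -m crank '[[0,0.005,0,0],[0,0.01,0,0],[0,0.01,0,0],[0,0.01,0,0]]'
```

```text
t: 19.33
ee_pos: [569.9, -18.2, 32.3]
tool_rot: [-2.439, -1.976, 0.002]
ft_force: [-7.6, 1.6, 11.1]
finger_gap: 49.5
grip_force: 20.9
```

```bash
python3 -m crank '[[0,0.005,0,0],[0,0.01,0,0],[0,0.01,0,0],[0,0.01,0,0]]'
```

```text
t: 19.67
ee_pos: [570.2, -18.2, 32.2]
tool_rot: [-2.437, -1.975, 0.004]
ft_force: [-14.5, 3.3, 15.9]
finger_gap: 49.7
grip_force: 21.4
```

```bash
python3 -m crank '[[0,0.005,0,0],[0,0.005,0,0],[0,0.005,0,0]]'
python3 -m crank '[[0,0,0,0],[0,0,0,0],[0,0,0,0],[0,0,0,0],[0,0,0,0],[0,0,0,0]]' 0
python3 -m crank '[[0,0,-0.1,0],[0,0,-0.2,0],[0,0,-0.35,0],[0,0,-0.5,0],[0,0,-0.5,0],[0,0,-0.5,0]]'
python3 - <<'E'
from h import *
s=manip.sense();M=R.from_rotvec(s["tool_rot"]).as_matrix()
a=manip.get_image("wrist");cv2.imwrite("pics/w8.png",a);t=manip.get_image("top");cv2.imwrite("pics/t8.png",t)
h=cv2.cvtColor(a,cv2.COLOR_BGR2HSV);m=((h[:,:,1]>150)&(h[:,:,2]>80)).astype(np.uint8)
m=cv2.morphologyEx(m*255,cv2.MORPH_CLOSE,np.ones((15,3)));k=max(cv2.findContours(m,0,2)[0],key=cv2.contourArea);r=cv2.minAreaRect(k);print(r)
W=np.array([ray("wrist",*p,50) for p in cv2.boxPoints(r)]);e=max([W[1]-W[0],W[2]-W[1]],key=np.linalg.norm)
print("five-swatch centre",W.mean(0),(W.mean(0)-s["ee_pos"])@M,"dir",e[:2]/np.linalg.norm(e[:2]),"board y approx",[.208,.978])
E
```

```text
t: 19.92
ee_pos: [570.5, -18.2, 32.0]
tool_rot: [-2.436, -1.974, 0.006]
ft_force: [-15.7, 4.4, 16.9]
finger_gap: 49.7
grip_force: 21.7
t: 20.42
ee_pos: [574.6, -19.4, 31.2]
tool_rot: [2.442, 1.977, -0.0]
ft_force: [0.1, 0.0, 0.0]
finger_gap: 85.6
grip_force: 0.0
t: 20.92
ee_pos: [575.9, -19.4, 133.3]
tool_rot: [2.439, 1.975, 0.005]
ft_force: [-0.6, -0.6, -0.4]
finger_gap: 85.2
grip_force: 0.0
((251.0, 221.5), (135.0, 22.0), 90.0)
five-swatch centre [565.15117513 -28.80616792  50.        ] [-11.50794421  -8.87361864  83.27984087] dir [-0.20399863 -0.97897117] board y approx [0.208, 0.978]
```

Run:
```python
from h import *
a=cv2.imread("pics/w8.png");bx=np.array([.978,-.208,0]);by=np.array([.208,.978,0]);c=np.array([567.4,-17.2,28])
for y in (-50,50):
    for w,z in ((np.arange(15,46,1.5),28),):
        p=proj("wrist",[c+by*y+bx*d for d in w]).round().astype(int)
        print(y,p[0],p[-1],[(float(d),a[v,u].tolist()) for d,(u,v) in zip(w,p) if 0<=u<512 and 0<=v<384])
```

```text
-50 [268 256] [301 256] [(15.0, [34, 36, 36]), (16.5, [32, 34, 35]), (18.0, [30, 31, 30]), (19.5, [28, 29, 31]), (21.0, [27, 30, 35]), (22.5, [27, 30, 29]), (24.0, [34, 32, 36]), (25.5, [92, 96, 101]), (27.0, [219, 215, 208]), (28.5, [217, 209, 201]), (30.0, [219, 214, 205]), (31.5, [216, 209, 201]), (33.0, [214, 208, 201]), (34.5, [214, 207, 198]), (36.0, [208, 202, 191]), (37.5, [210, 205, 195]), (39.0, [220, 213, 207]), (40.5, [221, 216, 204]), (42.0, [132, 130, 125]), (43.5, [153, 146, 123]), (45.0, [151, 143, 124])]
50 [270 144] [307 144] [(15.0, [39, 39, 37]), (16.5, [34, 35, 34]), (18.0, [38, 34, 31]), (19.5, [38, 32, 35]), (21.0, [32, 32, 29]), (22.5, [30, 29, 32]), (24.0, [34, 37, 34]), (25.5, [55, 56, 55]), (27.0, [153, 167, 167]), (28.5, [216, 207, 194]), (30.0, [213, 198, 193]), (31.5, [213, 201, 192]), (33.0, [63, 57, 51]), (34.5, [76, 67, 61]), (36.0, [71, 67, 59]), (37.5, [65, 60, 53]), (39.0, [223, 209, 198]), (40.5, [202, 190, 185]), (42.0, [199, 190, 185]), (43.5, [147, 136, 120]), (45.0, [149, 139, 124])]
```

The bar goes straight into metal at both stops with no board showing between, so it is flush. I'm handing the job in.

```bash
python3 -c "
from workcell import manip
print(manip.job_done())"
```

```text
the job is handed in; nothing more can be done
None
```

The bar was rolled over two flats, resting on each, so the swatch face is on top; it was then slid up flush against both stops, about midway between them, and let go, and the job was handed in at about 21 s with no verdict returned.

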